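# Glue up butcher-block staves in a crank vise

### The job

Clamp the wooden staves for gluing: first drape one orange jaw pad over each of the vise's two jaws, squarely and right down. Then stand all the staves upright on the vise bed between the padded jaws, side by side, face to face across the jaws and centred on them (wind the vise further open if they do not fit), and wind the red crank until the jaw comes up firmly on the row and holds it. Leave the mug, the glue bottle and the spice tin where they are.

Things in the scene. Friction and masses are not known exactly. Their poses are not given: they have to be found in the camera images.
- vise: Blue and steel crank vise, fixed to the counter. Origin on the counter under its middle; x runs along the screw from crank to fixed jaw, z up. The bed for the staves is a flat steel table, top 80 mm up, 150 wide, x -95 to +120 mm, with a 24 mm slot along its middle. A bearing block, 100 high, stands at x -115 to -95. The moving jaw, on the crank side, pushes along what stands loose on the bed.
- fixed_jaw (a point): Fixed jaw: upright steel plate 18 mm thick (x), 60 wide (y), top edge 34 mm above this origin (42 above the bed). Axes as the vise's. Origin: on the mid-plane, 8 mm above the bed: exactly where the origin of a properly draped pad lies (web resting on the top edge, a leg each side, about 2.5 mm play either way).
- moving_jaw (a point): Moving jaw plate: same size, origin and axes as the fixed jaw, sliding along the vise's x.
- carriage (a joint): Opening of the vise in m: clear gap between the two bare jaw plates, 0 to 0.168; each draped pad takes 5 to 10 mm of it. It cannot be pushed by hand; only the crank moves it, 18 mm per turn.
- crank_grip (a point): Point on the axis of the red crank handle, a freely spinning grip 18 mm thick and 62 long, parallel to the vise's x; the crank arm is 37 mm away on the +x side, the free end 25 mm on the -x side. It rides a vertical circle of 40 mm radius about crank_hub. Pinch it from above, fingers closing across it, firmly (it slips in a weak grip), and carry it round without turning the gripper.
- crank_hub (a point): Centre of crank_grip's circle, 70 mm above the counter. Clockwise seen from the crank end (a positive rotation about the vise's +x) closes the vise, anticlockwise opens it. Turning takes about 7 to 10 N at the handle; once the row is met it stiffens within a fraction of a turn, and 14 to 18 N is a firm clamp. Self-locking: the jaw stays where it is left.
- pad_a: Loose orange jaw pad, an upside-down U saddle 33 mm across (x), 64 long (y), 40 high: 8 mm top web, two 5 mm legs, between them a slot 23 wide and 32 deep, open at both ends. Starts standing on its legs on the counter. Origin: centre of its underside, level with the legs' feet; z up. Both pads are alike; either fits either jaw.
- pad_b: Loose orange jaw pad, an upside-down U saddle 33 mm across (x), 64 long (y), 40 high: 8 mm top web, two 5 mm legs, between them a slot 23 wide and 32 deep, open at both ends. Starts standing on its legs on the counter. Origin: centre of its underside, level with the legs' feet; z up. Both pads are alike; either fits either jaw.
- mug: A blue mug, 76 mm wide and 90 mm high: bystander. Origin at the centre of its underside.
- glue_bottle: A closed yellow glue bottle, 54 mm wide and 140 mm high: bystander. Origin at the centre of its underside.
- spice_tin: A small green tin, 56 mm wide and 70 mm high: bystander. Origin at the centre of its underside.
- block_1: A pale maple butcher-block stave, a plain block 24 mm thick (x), 64 mm long (y), 40 mm high (z), standing upright; about 55 g. Origin: centre of its underside. May be absent.
- block_2: A dark walnut butcher-block stave, a plain block 24 mm thick (x), 64 mm long (y), 40 mm high (z), standing upright; about 55 g. Origin: centre of its underside. May be absent.
- block_3: A pale maple butcher-block stave, a plain block 24 mm thick (x), 64 mm long (y), 40 mm high (z), standing upright; about 55 g. Origin: centre of its underside. May be absent.
- block_4: A dark walnut butcher-block stave, a plain block 24 mm thick (x), 64 mm long (y), 40 mm high (z), standing upright; about 55 g. Origin: centre of its underside. May be absent.
- block_5: A pale maple butcher-block stave, a plain block 24 mm thick (x), 64 mm long (y), 40 mm high (z), standing upright; about 55 g. Origin: centre of its underside. May be absent.
Not all that is in view belongs to the job. Leave any blue or turquoise look-alike of the block_3 alone.

How it is judged:
On the way, in this order (a step that is already met when the one before it is completed fails the run):
1. a pad hangs over each jaw (((x of pad_a in the frame of fixed_jaw between -0.006 and 0.006 m and y of pad_a in the frame of fixed_jaw between -0.012 and 0.012 m and z of pad_a in the frame of fixed_jaw between -0.004 and 0.005 m and angle between each of pad_a, pad_b's own z axis and vertical below 0.15 rad and angle between the x axis of pad_a and the x axis of fixed_jaw, either way round below 0.2 rad and x of pad_b in the frame of moving_jaw between -0.006 and 0.006 m and y of pad_b in the frame of moving_jaw between -0.012 and 0.012 m and z of pad_b in the frame of moving_jaw between -0.004 and 0.005 m and angle between the x axis of pad_b and the x axis of moving_jaw, either way round below 0.2 rad) or (x of pad_b in the frame of fixed_jaw between -0.006 and 0.006 m and y of pad_b in the frame of fixed_jaw between -0.012 and 0.012 m and z of pad_b in the frame of fixed_jaw between -0.004 and 0.005 m and angle between each of pad_b, pad_a's own z axis and vertical below 0.15 rad and angle between the x axis of pad_b and the x axis of fixed_jaw, either way round below 0.2 rad and x of pad_a in the frame of moving_jaw between -0.006 and 0.006 m and y of pad_a in the frame of moving_jaw between -0.012 and 0.012 m and z of pad_a in the frame of moving_jaw between -0.004 and 0.005 m and angle between the x axis of pad_a and the x axis of moving_jaw, either way round below 0.2 rad))), for 0.2 s.
2. all staves stand on the bed between the padded jaws (y of block_1 in the frame of vise between -0.013 and 0.013 m and z of block_1 in the frame of vise between 0.074 and 0.086 m and x of each of block_1, block_2, block_3, block_4, block_5 in the frame of fixed_jaw below -0.012 m and x of each of block_1, block_2, block_3, block_4, block_5 in the frame of moving_jaw above 0.012 m and angle between each of block_1, block_2, block_3, block_4, block_5's own z axis and vertical below 0.15 rad and angle between the y axis of each of block_1, block_2, block_3, block_4, block_5 and the y axis of vise, either way round below 0.2 rad and y of block_2 in the frame of vise between -0.013 and 0.013 m and z of block_2 in the frame of vise between 0.074 and 0.086 m and y of block_3 in the frame of vise between -0.013 and 0.013 m and z of block_3 in the frame of vise between 0.074 and 0.086 m and y of block_4 in the frame of vise between -0.013 and 0.013 m and z of block_4 in the frame of vise between 0.074 and 0.086 m and y of block_5 in the frame of vise between -0.013 and 0.013 m and z of block_5 in the frame of vise between 0.074 and 0.086 m and ((x of pad_a in the frame of fixed_jaw between -0.006 and 0.006 m and y of pad_a in the frame of fixed_jaw between -0.012 and 0.012 m and z of pad_a in the frame of fixed_jaw between -0.004 and 0.005 m and angle between each of pad_a, pad_b's own z axis and vertical below 0.15 rad and angle between the x axis of pad_a and the x axis of fixed_jaw, either way round below 0.2 rad and x of pad_b in the frame of moving_jaw between -0.006 and 0.006 m and y of pad_b in the frame of moving_jaw between -0.012 and 0.012 m and z of pad_b in the frame of moving_jaw between -0.004 and 0.005 m and angle between the x axis of pad_b and the x axis of moving_jaw, either way round below 0.2 rad) or (x of pad_b in the frame of fixed_jaw between -0.006 and 0.006 m and y of pad_b in the frame of fixed_jaw between -0.012 and 0.012 m and z of pad_b in the frame of fixed_jaw between -0.004 and 0.005 m and angle between each of pad_b, pad_a's own z axis and vertical below 0.15 rad and angle between the x axis of pad_b and the x axis of fixed_jaw, either way round below 0.2 rad and x of pad_a in the frame of moving_jaw between -0.006 and 0.006 m and y of pad_a in the frame of moving_jaw between -0.012 and 0.012 m and z of pad_a in the frame of moving_jaw between -0.004 and 0.005 m and angle between the x axis of pad_a and the x axis of moving_jaw, either way round below 0.2 rad))), for 0.2 s.
3. the jaw is wound firmly onto the row (y of block_1 in the frame of vise between -0.013 and 0.013 m and z of block_1 in the frame of vise between 0.074 and 0.086 m and x of each of block_1, block_2, block_3, block_4, block_5 in the frame of fixed_jaw below -0.012 m and x of each of block_1, block_2, block_3, block_4, block_5 in the frame of moving_jaw above 0.012 m and angle between each of block_1, block_2, block_3, block_4, block_5's own z axis and vertical below 0.15 rad and angle between the y axis of each of block_1, block_2, block_3, block_4, block_5 and the y axis of vise, either way round below 0.2 rad and y of block_2 in the frame of vise between -0.013 and 0.013 m and z of block_2 in the frame of vise between 0.074 and 0.086 m and y of block_3 in the frame of vise between -0.013 and 0.013 m and z of block_3 in the frame of vise between 0.074 and 0.086 m and y of block_4 in the frame of vise between -0.013 and 0.013 m and z of block_4 in the frame of vise between 0.074 and 0.086 m and y of block_5 in the frame of vise between -0.013 and 0.013 m and z of block_5 in the frame of vise between 0.074 and 0.086 m and ((x of pad_a in the frame of fixed_jaw between -0.006 and 0.006 m and y of pad_a in the frame of fixed_jaw between -0.012 and 0.012 m and z of pad_a in the frame of fixed_jaw between -0.004 and 0.005 m and angle between each of pad_a, pad_b's own z axis and vertical below 0.15 rad and angle between the x axis of pad_a and the x axis of fixed_jaw, either way round below 0.2 rad and x of pad_b in the frame of moving_jaw between -0.006 and 0.006 m and y of pad_b in the frame of moving_jaw between -0.012 and 0.012 m and z of pad_b in the frame of moving_jaw between -0.004 and 0.005 m and angle between the x axis of pad_b and the x axis of moving_jaw, either way round below 0.2 rad and contact force between each of pad_a, pad_b and vise above 12 N) or (x of pad_b in the frame of fixed_jaw between -0.006 and 0.006 m and y of pad_b in the frame of fixed_jaw between -0.012 and 0.012 m and z of pad_b in the frame of fixed_jaw between -0.004 and 0.005 m and angle between each of pad_b, pad_a's own z axis and vertical below 0.15 rad and angle between the x axis of pad_b and the x axis of fixed_jaw, either way round below 0.2 rad and x of pad_a in the frame of moving_jaw between -0.006 and 0.006 m and y of pad_a in the frame of moving_jaw between -0.012 and 0.012 m and z of pad_a in the frame of moving_jaw between -0.004 and 0.005 m and angle between the x axis of pad_a and the x axis of moving_jaw, either way round below 0.2 rad and contact force between each of pad_b, pad_a and vise above 12 N))), for 0.2 s.
At the end, for the whole second after the job is handed in: One pad on each jaw, right down (5 mm) and square (0.2 rad, 6 mm along x, 12 mm along y); every stave upright and still on the bed between them, at most 13 mm off the centre line, long side along the jaws within 0.2 rad; both jaws press on their pads with over 12 N (all of step 3 and linear speed of each of block_1, block_2, block_3, block_4, block_5 below 0.02 m/s); the robot touches nothing.
It fails at once if the mug is pushed away or knocked over (distance of mug from where it was at the start of the episode above 0.03 m or angle between mug's own z axis and vertical above 0.5 rad).
It fails at once if the glue bottle is pushed away or knocked over (distance of glue_bottle from where it was at the start of the episode above 0.03 m or angle between glue_bottle's own z axis and vertical above 0.5 rad).
It fails at once if the spice tin is pushed away or knocked over (distance of spice_tin from where it was at the start of the episode above 0.03 m or angle between spice_tin's own z axis and vertical above 0.5 rad).
Of block_1, block_2, block_3, block_4, block_5 only 3 to 5 are there at a start; the rules pass over those that are not, and their reading is None.
At some moment in a run one of block_1, block_2, block_3, block_4, block_5 may be knocked a few centimetres aside while the robot is not near it.
It also fails if it takes over 210 s, if anything falls off the work surface, if the arm or the gripper's body presses on something with over 40 N, if the wrist force passes 120 N, or if a joint passes its speed limit or range.

### The arm

A 6-joint arm with a two-finger parallel gripper is mounted at the origin on the work surface. World frame = base frame: x ahead of the robot, y to its left, z up, the work surface at z = 0. Lengths are in m, angles in rad, forces in N, time in s.
With the tool pointing down it reaches from about 0.375 to 0.975 m from the base axis. Payload 3.8 kg.
Tool frame: the origin (TCP) lies at the very end of the fingers, on their centre line; the grasp point (between the pads) lies hold_point_z behind it (hold_point_z is the distance from the TCP to the grasp point, in m); z points along the fingers, y is the line along which they close (so a half turn about z gives the same grasp; the last joint's range is limited). The gripper opens to 85 mm and grips with 20 to 120 N. Pads are 22 mm wide; open, the fingers measure 114 mm over their backs; the gripper's body (76 mm by 85 mm) begins 54 mm behind the grasp point. The pads swing forward as they close: fully open they stand 13 mm farther back than shut.
Start: joints at [-1.3, 0.264, 1.604, -0, 1.274, -0.037], TCP at [0.204, -0.643, 0.231] pointing down, gripper open.
Joint ranges: [-2.63, 2.63], [-0.94, 2.18], [0.31, 2.57], [-1.31, 4.45], [0, 2.66], [-2.55, 2.55]. Speed limits (rad/s): [2.57, 2.57, 3.14, 3.14, 3.14, 3.14].

### API

Orientations are given as a 3x3 rotation matrix whose columns are the frame's x, y, z axes.
In Python, from station import state, grab_frame, camera_info, job_done, hold_point_z gives the robot as it stands. The module is installed in compiled form; this text tells all that it offers.
- The arm moves only by the tool arm_command, never from a script. Its arguments are lists of equal length, an entry for each row: "linear": the shift along the world's x, y, z as a fraction of full scale, a list of three; "yaw": the turn about the world's z as a fraction of full scale. In form: {"linear": [[x, y, z], ...], "yaw": [yaw, ...]}. A call has 1 to 10 rows; each row shifts and turns the commanded pose from where the row before left it; what a row does not reach is not made up. Full scale, the value 1, is 30 mm for a shift and 0.15 rad for a turn. A row lasts 1/10 s, in which the tool goes at most 50 mm and 8.59 degrees, less where a joint would pass 70% of its speed; a pose out of reach is approached as far as the arm can. A call with a number of a shift or a turn outside -1 to 1 is refused whole. A call with a gripper value outside its range is refused whole. "claw" is the closure, from 0 (fully open) to 1 (shut), set as the call begins (left out, the last holds). The fingers move at their own pace and stop on an object; "squeeze" is the grip in N (left out, the last holds). Time passes only in rows, so rows that do not move let the fingers close. It gives the time, the measured TCP pose, the force, the opening and the grip force at its end, in the units of the state.
- state(): the state, without advancing time (a new reading comes with each control period).
- grab_frame(name): name is "scene" or "top" or "wrist"; returns (picture, depth): 384x512x3 uint8, red, green, blue; 384x512 float32, m along the optical axis (not along the pixel's ray), 0 where there is no reading.
- camera_info(name): a dict with "fov_y" (degrees; the focal length in pixels is half the picture's height over the tangent of half this angle, whatever the lens; pixels are square), "cx", "cy" (the principal point, pixels), "extrinsics" (4x4, takes a point from camera to world coordinates). Camera axes: x right, y down, z forward; pixel columns grow to the right and rows downward; lengths in m; the calibration is good to about 2 mm. The wrist camera is an equidistant fisheye: a pixel r from the principal point sees the ray r / f radians off the axis. A picture is of the moment at which its call begins: read the wrist's pose just before it. camera_info takes no time and is no camera call; for the wrist camera it gives the pose at the moment of the call.
- job_done(): hands the job in; it is judged then, once.
The state is a dict: "time_s": time; "joint_pos": joint angles; "qd": joint speeds; "tau": joint torques, N m; "ee_pos": TCP position; "eef_rot": TCP orientation; "ft_force": force on the tool from outside, world axes, zero at the start; "moment": the same for the moment, N m; "width": opening from 0.0 (shut) to 1.0 (fully open); "gripper_force": force on a finger pad.
Only numpy, scipy, OpenCV 4.12 (cv2) and the standard library are available. Lean on these libraries where they do the work, as an engineer would, in place of code of your own. Each camera call takes 0.05 s, during which the arm holds its last target. There are 200 camera calls.

## Working session

There is one attempt and no reset: what is moved stays moved. The work goes in short steps, Python scripts to look and compute and a tool call to move; the robot and the scene stay as the last step left them, time stands still between calls to the robot, and variables do not carry over. Pictures are saved under pics/ and viewed, at most 14 in all, crops included, and the job is handed in when it is done.

Besides the shell and the picture viewer there is one more tool, called after "Call:" as name([rows], argument=value, ...), one row to a line, values as JSON. arm_command: Moves the arm, as the interface text tells. Its arguments: {"type":"object","properties":{"linear":{"type":"array"},"yaw":{"type":"array"},"claw":{"type":"number"},"squeeze":{"type":"number"}},"required":["linear","yaw"]}

```bash
mkdir -p pics; cat > h.py <<'E'
import numpy as np, cv2
from station import *
def K(n):
    c=camera_info(n); f=192/np.tan(np.radians(c['fov_y'])/2); return c,f
def cloud(n):
    c,f=K(n); im,d=grab_frame(n)
    v,u=np.mgrid[:384,:512]; x=(u-c['cx']);y=(v-c['cy'])
    if n=='wrist':
        r=np.hypot(x,y)+1e-9; t=r/f; s=np.tan(t)/r; X=x*s*d;Y=y*s*d
    else: X=x/f*d;Y=y/f*d
    P=np.stack([X,Y,d],-1); E=np.array(c['extrinsics'])
    W=P@E[:3,:3].T+E[:3,3]; W[d<=0]=np.nan
    return im,W
def save(n,im): cv2.imwrite('pics/'+n,im[...,::-1])
E
python3 - <<'E'
from h import *
for n in ('top','scene'):
    im,W=cloud(n); np.savez(n+'.npz',im=im,W=W); save(n+'.png',cv2.resize(im,(768,576))); print(n,K(n))
print(state(),hold_point_z if not callable(hold_point_z) else hold_point_z())
E
```

```text
top ({'fov_y': 56.784898888106, 'cx': 257.182155458053, 'cy': 191.67226754386598, 'extrinsics': array([[-0.10913093, -0.96888614,  0.22214881,  0.37264652],
       [-0.99402482,  0.10586246, -0.0266046 , -0.039109  ],
       [ 0.00225961, -0.22372481, -0.97464973,  1.0788864 ],
       [ 0.        ,  0.        ,  0.        ,  1.        ]])}, np.float64(355.20844718514655))
scene ({'fov_y': 53.507952144952306, 'cx': 257.1277214573365, 'cy': 195.85572194787486, 'extrinsics': array([[ 0.43937703,  0.52182272, -0.73119688,  1.34778139],
       [ 0.89815488, -0.26996003,  0.3470438 , -0.42060305],
       [-0.01629859, -0.80921112, -0.58729185,  0.71133198],
       [ 0.        ,  0.        ,  0.        ,  1.        ]])}, np.float64(380.85526028479774))
{'time_s': 0.1, 'joint_pos': array([-1.29990704e+00,  2.64695952e-01,  1.60523982e+00, -1.19358821e-05,
        1.27369915e+00, -3.69033258e-02]), 'qd': array([ 1.02538700e-03, -1.36272601e-03, -2.49532239e-03,  4.28269724e-05,
        2.13800347e-04,  1.11194392e-03]), 'tau': array([ 6.35240813e-04, -5.16706932e+01, -3.68590343e+01, -4.30509363e-05,
        6.36334356e-03, -5.57358806e-05]), 'ee_pos': array([ 0.20431061, -0.64264388,  0.23007301]), 'eef_rot': array([[ 9.53003587e-01,  3.02958501e-01, -5.57484246e-04],
       [ 3.02959007e-01, -9.53001563e-01,  1.96474011e-03],
       [ 6.39513605e-05, -2.04129925e-03, -9.99997915e-01]]), 'ft_force': array([ 0.55258299, -0.40583194, -1.08451552]), 'moment': array([-0.00197149, -0.01664723, -0.00791748]), 'gripper_force': 0.0, 'width': 0.9983425114547048} 0.0187
```

View pics/top.png

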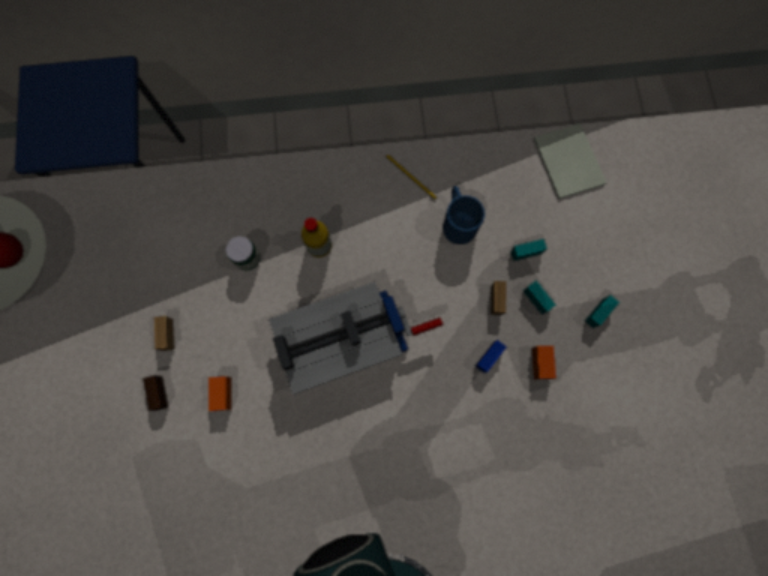

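View pics/scene.png

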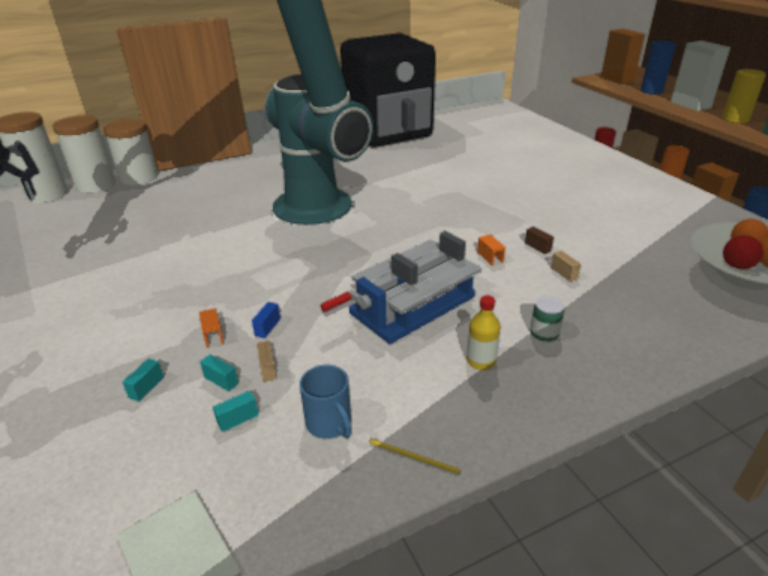

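The top view shows the vise in the middle, about (340,340), with its crank handle at (427,326). The pads are at (219,394) and (544,362). There are three staves: maple at (163,333), walnut at (155,393) and maple at (499,297). The turquoise and blue look-alikes are on the right.

```bash
cat >> h.py <<'E'
def objs(n,im,W,zmin=0.012,amin=25,pr=True):
    z=W[...,2]; ok=(z>zmin)&(z<0.3)&(np.abs(W[...,1])<0.6)&(W[...,0]>0.25)&(W[...,0]<0.95)
    k,l,s,c=cv2.connectedComponentsWithStats(ok.astype(np.uint8),connectivity=4)
    out=[]
    for i in range(1,k):
        if s[i,4]<amin: continue
        m=l==i; zt=np.percentile(z[m],85); t=m&(np.abs(z-zt)<0.006)
        p=W[t][:,:2]; r=cv2.minAreaRect((p*1000).astype(np.float32))
        out.append((c[i],s[i,4],zt,r,np.median(im[t],0)))
        if pr: print(np.round(c[i]).astype(int),s[i,4],'z%.3f'%zt,'c',np.round(r[0],1),'sz',np.round(r[1],1),'ang%.1f'%r[2],np.median(im[t],0).astype(int))
    return out
E
python3 - <<'E'
from h import *
for n in ('top','scene'):
    d=np.load(n+'.npz'); print(n); objs(n,d['im'],d['W'])
d=np.load('top.npz');im,W=d['im'],d['W']
hsv=cv2.cvtColor(im,cv2.COLOR_RGB2HSV)
z=W[...,2]
# vise: by height in region
v=(np.abs(np.mgrid[:384,:512][1]-228)<55)&(np.abs(np.mgrid[:384,:512][0]-225)<45)
for lo,hi in((.074,.086),(.112,.13),(.09,.105)):
    for nn in ('top','scene'):
        dd=np.load(nn+'.npz');P=dd['W'];m=(P[...,2]>lo)&(P[...,2]<hi)&(np.abs(P[...,0]-.51)<.15)&(np.abs(P[...,1]-.06)<.16)
        k,l,s,c=cv2.connectedComponentsWithStats(m.astype(np.uint8))
        for i in range(1,k):
            if s[i,4]<15: continue
            q=P[l==i]; print(nn,lo,s[i,4],np.round(c[i]),'z%.3f'%np.median(q[:,2]),np.round(cv2.minAreaRect((q[:,:2]*1000).astype(np.float32)),1) if 0 else [np.round(a,1) for a in cv2.minAreaRect((q[:,:2]*1000).astype(np.float32))])
for nn in('top','scene'):
    dd=np.load(nn+'.npz');P=dd['W'];h=cv2.cvtColor(dd['im'],cv2.COLOR_RGB2HSV)
    m=((h[...,0]<4)|(h[...,0]>175))&(h[...,1]>170)&(np.abs(P[...,0]-.51)<.15)&(np.abs(P[...,1])<.2)
    q=P[m]; print(nn,'red',m.sum(),q.mean(0),np.percentile(q,95,0),[np.round(a,1) for a in cv2.minAreaRect((q[:,:2]*1000).astype(np.float32))])
E
```

```text
top
[309 144] 567 z0.088 c [ 731.4 -239.3] sz [73.9 75. ] ang83.5 [21 36 50]
[211 158] 388 z0.136 c [724.2  60.8] sz [22.8 24.2] ang89.6 [81  7  5]
[162 168] 375 z0.071 c [713.8 212.5] sz [49.5 49.4] ang63.1 [102  99 104]
[353 166] 215 z0.041 c [ 662.3 -370.2] sz [24.3 64.7] ang8.2 [ 6 69 68]
[333 198] 221 z0.041 c [ 568.9 -292.5] sz [23.2 63.7] ang79.8 [72 55 33]
[360 198] 232 z0.042 c [ 560.5 -374.9] sz [63.6 25.8] ang30.4 [ 6 62 61]
[228 223] 4545 z0.083 c [529.5  -5. ] sz [150.4 307.4] ang13.7 [73 73 73]
[402 207] 227 z0.041 c [ 518.7 -496.4] sz [24.6 65.3] ang41.0 [ 6 59 58]
[108 222] 264 z0.041 c [569.9 382.2] sz [64.4 25.3] ang1.4 [80 60 36]
[327 237] 208 z0.042 c [ 453.6 -258.8] sz [24.1 65. ] ang44.2 [ 7 25 73]
[363 241] 319 z0.043 c [ 429.7 -360.6] sz [33.7 63.7] ang84.3 [103  40   6]
[103 261] 281 z0.041 c [454.8 400.2] sz [63.8 24.9] ang9.7 [28 14  6]
[146 262] 329 z0.043 c [439.3 276. ] sz [33.6 63.2] ang87.1 [115  46   7]
scene
[360 158] 192 z0.040 c [456.2 403.5] sz [66.4 28.7] ang10.4 [74 50 34]
[274 190] 3865 z0.091 c [522.9  29.8] sz [ 69.5 232.5] ang14.7 [48 52 57]
[... 1599 characters left out ...]
at64(13.4)]
top 0.09 178 [262. 209.] z0.099 [array([545.9, -74.5]), array([69.2, 19.9]), np.float64(14.0)]
scene 0.09 71 [301. 166.] z0.098 [array([502.3, 127.4]), array([61. , 20.1]), np.float64(27.5)]
scene 0.09 80 [269. 182.] z0.097 [array([528.6,   7.8]), array([62.8, 18.7]), np.float64(15.9)]
scene 0.09 152 [247. 191.] z0.099 [array([548.6, -72.3]), array([71.5, 22.1]), np.float64(14.3)]
top red 85 [ 0.51893273 -0.13399525  0.0738452 ] [ 0.52736466 -0.11044617  0.07722668] [array([ 519.4, -134.5]), array([12.3, 56.1]), np.float64(13.1)]
scene red 89 [ 0.52775082 -0.13640255  0.07067429] [ 0.53516621 -0.1086645   0.07557864] [array([ 526.4, -134.9]), array([12.7, 59.7]), np.float64(8.7)]
```

Call:
arm_command([
  [0.75,0.945,0],
  [0.75,0.945,0],
  [0.75,0.945,0],
  [0.75,0.945,0],
  [0.75,0.945,0],
  [0.75,0.945,0],
  [0.75,0.945,0],
  [0.75,0.945,0],
  [0.75,0.945,0],
  [0.75,0.945,0],
], yaw=[-0.275,-0.275,-0.275,-0.275,-0.275,-0.275,-0.275,-0.275,-0.275,-0.275], claw=0, squeeze=40)

```text
time_s: 1.1
ee_pos: [0.4299, -0.3582, 0.2308]
eef_rot: [[0.994, -0.106, -0.001], [-0.106, -0.994, 0.001], [-0.001, -0.0, -1.0]]
ft_force: [-0.4, -0.8, -0.4]
width: 1.0
gripper_force: 0.0
```

Call:
arm_command([
  [0,0,-0.8],
  [0,0,-0.8],
  [0,0,-0.8],
  [0,0,-0.8],
  [0,0,-0.8],
  [0,0,-0.8],
  [0,0,0],
], yaw=[0,0,0,0,0,0,0])

```text
time_s: 1.8
ee_pos: [0.4266, -0.3571, 0.083]
eef_rot: [[0.995, -0.105, -0.006], [-0.104, -0.995, 0.006], [-0.007, -0.005, -1.0]]
ft_force: [-0.5, 0.5, -1.3]
width: 1.0
gripper_force: 0.0
```

Call:
arm_command([
  [0,0,-0.6],
  [0,0,-0.6],
  [0,0,-0.6],
  [0,0,-0.6],
  [0,0,0],
  [0,0,0],
], yaw=[0,0,0,0,0,0])

```text
time_s: 2.4
ee_pos: [0.4298, -0.36, 0.016]
eef_rot: [[0.995, -0.105, 0.0], [-0.105, -0.995, -0.0], [0.0, 0.0, -1.0]]
ft_force: [-0.1, -0.3, 0.1]
width: 0.997
gripper_force: 0.0
```

Call:
arm_command([
  [0,0,0],
  [0,0,0],
  [0,0,0],
  [0,0,0],
  [0,0,0],
  [0,0,0],
  [0,0,0],
  [0,0,0],
], yaw=[0,0,0,0,0,0,0,0], claw=1)

```text
time_s: 3.2
ee_pos: [0.43, -0.3603, 0.0162]
eef_rot: [[0.995, -0.105, 0.001], [-0.105, -0.995, -0.001], [0.001, 0.001, -1.0]]
ft_force: [-0.6, 0.4, 5.3]
width: 0.379
gripper_force: 40.5
```

```bash
python3 - <<'E'
from h import *
print(state()['ee_pos'],state()['width'])
for n in('top','scene'):
    im,W=cloud(n); h=cv2.cvtColor(im,cv2.COLOR_RGB2HSV)
    m=(h[...,0]>5)&(h[...,0]<18)&(h[...,1]>190)&(np.abs(W[...,0]-.43)<.07)&(np.abs(W[...,1]+.36)<.07)&(W[...,2]>.035)&(W[...,2]<.05)
    p=W[m];print(n,m.sum(),np.median(p[:,2]),[np.round(a,1) for a in cv2.minAreaRect((p[:,:2]*1000).astype(np.float32))])
    save('g_'+n+'.png',im)
E
```

```text
[ 0.43003661 -0.36029982  0.01619374] 0.37888567468647116
top 69 0.041006737517189196 [array([ 429.8, -357.7]), array([29.7, 58.4]), np.float64(84.4)]
scene 152 0.04185924514567513 [array([ 435.1, -358.5]), array([30.7, 59.1]), np.float64(83.9)]
```

Call:
arm_command([
  [0,0,0.5],
  [0,0,1],
  [0,0,1],
  [0,0,1],
  [0,0,1],
  [0,0,0.5],
], yaw=[0,0,0,0,0,0])

```text
time_s: 3.9
ee_pos: [0.4306, -0.3607, 0.169]
eef_rot: [[0.995, -0.105, 0.003], [-0.105, -0.995, -0.003], [0.004, 0.003, -1.0]]
ft_force: [-0.1, -0.8, -0.1]
width: 0.384
gripper_force: 39.9
```

Call:
arm_command([
  [0.231,0.874,0],
  [0.231,0.874,0],
  [0.231,0.874,0],
  [0.231,0.874,0],
  [0.231,0.874,0],
  [0.231,0.874,0],
  [0.231,0.874,0],
], yaw=[0.164,0.164,0.164,0.164,0.164,0.164,0.164])

```text
time_s: 4.6
ee_pos: [0.4775, -0.1749, 0.1647]
eef_rot: [[0.998, 0.068, -0.001], [0.068, -0.998, 0.001], [-0.001, -0.001, -1.0]]
ft_force: [-0.1, 0.4, -1.5]
width: 0.378
gripper_force: 39.9
```

Call:
arm_command([
  [0.231,0.874,0],
  [0.231,0.874,0],
  [0.231,0.874,0],
  [0.231,0.874,0],
  [0.231,0.874,0],
  [0.231,0.874,0],
  [0.231,0.874,0],
  [0,0,0],
  [0,0,0],
], yaw=[0.164,0.164,0.164,0.164,0.164,0.164,0.164,0,0])

```text
time_s: 5.5
ee_pos: [0.5259, 0.0077, 0.1647]
eef_rot: [[0.971, 0.239, -0.001], [0.239, -0.971, -0.0], [-0.002, 0.0, -1.0]]
ft_force: [0.6, -0.5, -1.1]
width: 0.375
gripper_force: 40.0
```

```bash
python3 - <<'E'
from h import *
s=state();print(s['ee_pos'],s['width'],s['ft_force'],np.degrees(np.arctan2(s['eef_rot'][1,1],s['eef_rot'][0,1])))
im,W=cloud('scene');save('c1.png',cv2.resize(im[90:270,150:400],None,fx=3,fy=3))
h=cv2.cvtColor(im,cv2.COLOR_RGB2HSV)
m=(h[...,0]>5)&(h[...,0]<18)&(h[...,1]>150)&(np.abs(W[...,0]-.53)<.07)&(np.abs(W[...,1]-.01)<.07)&(W[...,2]>.13)
p=W[m];zt=np.percentile(p[:,2],95);print(zt,p[:,2].min())
p=p[p[:,2]>zt-.006];print([np.round(a,1) for a in cv2.minAreaRect((p[:,:2]*1000).astype(np.float32))])
m=(W[...,2]>.115)&(W[...,2]<.125)&(np.abs(W[...,0]-.53)<.06)&(np.abs(W[...,1]-.01)<.03);p=W[m];print(len(p),[np.round(a,1) for a in cv2.minAreaRect((p[:,:2]*1000).astype(np.float32))])
E
```

```text
[0.52591495 0.00768868 0.16469672] 0.3751139574570818 [ 0.55102185 -0.51148171 -1.14137081] -76.18150783455259
0.1915972575107087 0.14695121851053006
[array([535.1,   9.2]), array([50. , 34.9]), np.float64(7.3)]
105 [array([527.7,   8.7]), array([61.3, 19.6]), np.float64(12.0)]
```

View pics/c1.png

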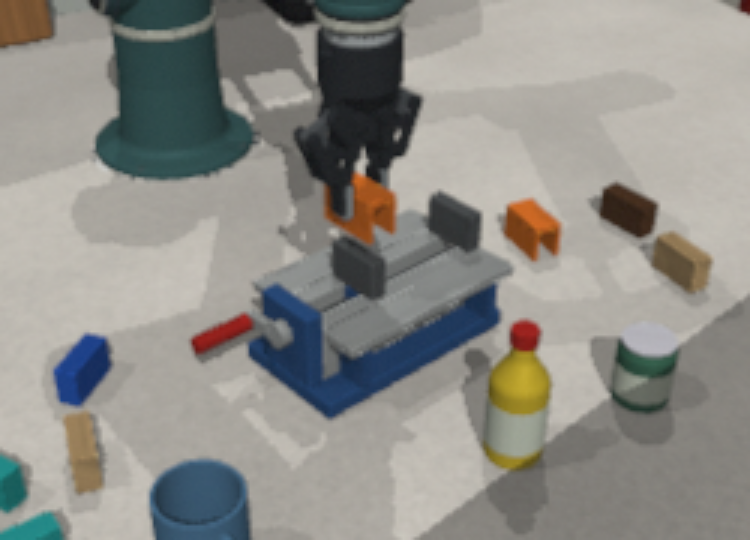

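The scene crop shows pad B held just above the moving jaw, at about (360,205) over the jaw at (358,265), and square to it. I'll lower it in stages.

Call:
arm_command([
  [0.03,-0.03,-0.4],
  [0,0,-0.4],
  [0,0,-0.15],
  [0,0,-0.15],
  [0,0,-0.15],
  [0,0,-0.15],
  [0,0,0],
], yaw=[0,0,0,0,0,0,0])

```text
time_s: 6.25
ee_pos: [0.527, 0.0064, 0.1226]
eef_rot: [[0.971, 0.237, -0.001], [0.237, -0.971, 0.0], [-0.001, -0.0, -1.0]]
ft_force: [0.6, 0.9, 0.1]
width: 0.375
gripper_force: 40.0
```

Call:
arm_command([
  [0,0,-0.15],
  [0,0,-0.15],
  [0,0,-0.15],
  [0,0,-0.1],
  [0,0,-0.05],
  [0,0,0],
  [0,0,0],
], yaw=[0,0,0,0,0,0,0])

```text
time_s: 6.95
ee_pos: [0.5275, 0.0064, 0.1054]
eef_rot: [[0.971, 0.237, 0.0], [0.237, -0.971, 0.0], [0.0, 0.0, -1.0]]
ft_force: [0.5, -0.2, -0.1]
width: 0.376
gripper_force: 40.0
```

Call:
arm_command([
  [0,0,-0.04],
  [0,0,0],
  [0,0,0],
  [0,0,0],
  [0,0,0],
], yaw=[0,0,0,0,0], claw=0)

```text
time_s: 7.45
ee_pos: [0.5275, 0.0064, 0.1042]
eef_rot: [[0.971, 0.237, 0.0], [0.237, -0.971, 0.0], [0.0, 0.0, -1.0]]
ft_force: [-0.8, 0.3, 1.5]
width: 1.0
gripper_force: 0.0
```

Call:
arm_command([
  [0,0,0.3],
  [0,0,0.6],
  [0,0,1],
  [0,0,1],
  [0,0,0.6],
  [0,0,0],
], yaw=[0,0,0,0,0,0])

```text
time_s: 8.05
ee_pos: [0.53, 0.0063, 0.2135]
eef_rot: [[0.971, 0.237, 0.008], [0.237, -0.971, -0.0], [0.007, 0.002, -1.0]]
ft_force: [-0.2, 0.8, 0.5]
width: 0.995
gripper_force: 0.0
```

Call:
arm_command([
  [-0.29,0.9,0],
  [-0.29,0.9,0],
  [-0.29,0.9,0],
  [-0.29,0.9,0],
  [-0.29,0.9,0],
  [-0.29,0.9,0],
  [-0.29,0.9,0],
  [-0.29,0.9,0],
  [-0.29,0.9,0],
  [-0.29,0.9,0],
], yaw=[-0.195,-0.195,-0.195,-0.195,-0.195,-0.195,-0.195,-0.195,-0.195,-0.195])

```text
time_s: 9.05
ee_pos: [0.4392, 0.2771, 0.2078]
eef_rot: [[0.999, -0.054, -0.002], [-0.054, -0.999, -0.001], [-0.002, 0.001, -1.0]]
ft_force: [0.6, -0.4, -0.3]
width: 1.001
gripper_force: 0.0
```

```bash
python3 - <<'E'
from h import *
s=state();print(s['ee_pos'],s['width'],s['ft_force'],np.degrees(np.arctan2(s['eef_rot'][1,1],s['eef_rot'][0,1])))
for n in('scene','top'):
    im,W=cloud(n);np.savez(n+'.npz',im=im,W=W)
    m=(W[...,2]>.12)&(W[...,2]<.15)&(np.abs(W[...,0]-.53)<.06)&(np.abs(W[...,1]-.01)<.05);p=W[m];print(n,len(p),np.median(p[:,2]),[np.round(a,1) for a in cv2.minAreaRect((p[:,:2]*1000).astype(np.float32))])
    objs(n,im,W)
E
```

```text
[0.43920987 0.27707689 0.2077637 ] 1.0007328503883044 [ 0.59144835 -0.40361814 -0.25276326] -93.09483335200797
scene 198 0.1294901961746197 [array([530.2,   9.6]), array([65.1, 34.9]), np.float64(13.4)]
[334  96] 567 z0.293 c [443.1 278.4] sz [143.9  33.9] ang85.1 [33 36 38]
[360 158] 196 z0.041 c [456.6 402.9] sz [66.6 27.6] ang12.4 [73 50 34]
[274 190] 3902 z0.099 c [522.8  31.9] sz [ 69.6 234.4] ang14.2 [51 66 84]
[327 164] 214 z0.043 c [442.  278.3] sz [35.2 69.9] ang87.9 [200 103  37]
[377 175] 221 z0.041 c [574.3 385. ] sz [65.1 25.8] ang0.5 [151 125  89]
[323 222] 787 z0.115 c [731.5  58.1] sz [21.8 12. ] ang42.8 [151 131  37]
[365 211] 506 z0.070 c [715.9 215.4] sz [49.7 53.1] ang33.1 [178 177 183]
[177 211] 254 z0.041 c [ 454.8 -256.3] sz [25.9 67.8] ang43.7 [ 31  66 137]
[177 239] 217 z0.041 c [ 569.7 -289.9] sz [23.8 67.1] ang79.7 [152 126  90]
[146 246] 324 z0.041 c [ 562.4 -371.6] sz [65.3 26.2] ang29.1 [ 35 135 132]
[ 95 251] 385 z0.040 c [ 520.  -492.6] sz [26.5 64.8] ang40.5 [ 34 134 131]
[218 266] 1385 z0.085 c [ 736.7 -238.4] sz [75.2 78.9] ang56.4 [ 58  87 111]
[15
[... 399 characters left out ...]
41 c [ 662.5 -369.7] sz [24.6 63.4] ang8.6 [ 7 71 70]
[333 198] 218 z0.041 c [ 569.  -292.1] sz [23.6 63.3] ang80.7 [87 66 40]
[360 198] 233 z0.041 c [ 560.7 -375. ] sz [63.9 25.1] ang28.6 [ 7 71 70]
[228 223] 4539 z0.088 c [521.7  24.6] sz [148.1 243.8] ang13.6 [63 64 63]
[402 207] 227 z0.041 c [ 518.9 -496.3] sz [24.6 65.5] ang40.4 [ 6 70 69]
[108 222] 262 z0.041 c [569.6 381.6] sz [64.2 24.4] ang0.8 [82 62 37]
[327 237] 210 z0.042 c [ 453.5 -258.7] sz [24.1 64.2] ang44.3 [ 8 27 75]
[125 252] 30 z0.294 c [449.2 244.3] sz [11.9  4.3] ang85.9 [14 13 13]
[146 262] 340 z0.278 c [433.7 208.4] sz [ 8.  24.6] ang77.3 [27 12  6]
[124 263] 51 z0.295 c [424.3 245.1] sz [ 7.7 16.5] ang42.7 [15 15 14]
```

Call:
arm_command([
  [0,-0.03,-1],
  [0,0,-1],
  [0,0,-1],
  [0,0,-1],
  [0,0,-0.8],
  [0,0,-0.6],
  [0,0,-0.6],
  [0,0,-0.4],
  [0,0,0],
  [0,0,0],
], yaw=[0,0,0,0,0,0,0,0,0,0])

```text
time_s: 10.15
ee_pos: [0.4404, 0.2752, 0.017]
eef_rot: [[0.999, -0.053, -0.0], [-0.053, -0.999, -0.0], [-0.0, 0.0, -1.0]]
ft_force: [-0.8, -0.8, 0.3]
width: 1.0
gripper_force: 0.0
```

Call:
arm_command([
  [0,0,0],
  [0,0,0],
  [0,0,0],
  [0,0,0],
  [0,0,0],
  [0,0,0],
  [0,0,0],
  [0,0,0],
], yaw=[0,0,0,0,0,0,0,0], claw=1)

```text
time_s: 10.95
ee_pos: [0.4411, 0.276, 0.0179]
eef_rot: [[0.999, -0.053, 0.001], [-0.053, -0.999, 0.001], [0.001, -0.001, -1.0]]
ft_force: [-1.4, 0.2, 6.0]
width: 0.375
gripper_force: 40.8
```

Call:
arm_command([
  [0,0,0.5],
  [0,0,1],
  [0,0,1],
  [0,0,1],
  [0,0,1],
  [0,0,0.5],
  [0,0,0],
], yaw=[0,0,0,0,0,0,0])

```text
time_s: 11.65
ee_pos: [0.4419, 0.2763, 0.1693]
eef_rot: [[0.999, -0.053, 0.004], [-0.053, -0.999, 0.002], [0.004, -0.003, -1.0]]
ft_force: [-0.4, 0.2, -0.7]
width: 0.378
gripper_force: 40.1
```

Call:
arm_command([
  [0.305,-0.79,0],
  [0.305,-0.79,0],
  [0.305,-0.79,0],
  [0.305,-0.79,0],
  [0.305,-0.79,0],
  [0.305,-0.79,0],
  [0,0,0],
  [0,0,0],
  [0,0,0],
], yaw=[0.328,0.328,0.328,0.328,0.328,0.328,0,0,0])

```text
time_s: 12.55
ee_pos: [0.4943, 0.1337, 0.1657]
eef_rot: [[0.971, 0.24, -0.002], [0.24, -0.971, -0.0], [-0.002, -0.001, -1.0]]
ft_force: [1.2, -0.3, -0.5]
width: 0.381
gripper_force: 40.2
```

Call:
arm_command([
  [0.03,0,-0.4],
  [0,0,-0.4],
  [0,0,-0.15],
  [0,0,-0.15],
  [0,0,-0.15],
  [0,0,-0.15],
  [0,0,0],
], yaw=[0,0,0,0,0,0,0])

```text
time_s: 13.25
ee_pos: [0.4958, 0.1332, 0.1245]
eef_rot: [[0.971, 0.24, -0.001], [0.24, -0.971, -0.0], [-0.001, -0.0, -1.0]]
ft_force: [0.3, -0.1, -1.1]
width: 0.378
gripper_force: 40.2
```

Call:
arm_command([
  [0,0,-0.15],
  [0,0,-0.15],
  [0,0,-0.15],
  [0,0,-0.1],
  [0,0,-0.03],
  [0,0,0],
  [0,0,0],
], yaw=[0,0,0,0,0,0,0])

```text
time_s: 13.95
ee_pos: [0.4963, 0.1333, 0.1078]
eef_rot: [[0.971, 0.24, 0.0], [0.24, -0.971, 0.0], [0.0, 0.0, -1.0]]
ft_force: [0.4, 0.8, -1.0]
width: 0.383
gripper_force: 40.1
```

Call:
arm_command([
  [0,0,-0.07],
  [0,0,0],
  [0,0,0],
  [0,0,0],
  [0,0,0],
], yaw=[0,0,0,0,0], claw=0)

```text
time_s: 14.45
ee_pos: [0.4963, 0.1333, 0.1057]
eef_rot: [[0.971, 0.24, 0.0], [0.24, -0.971, 0.0], [0.0, 0.0, -1.0]]
ft_force: [-0.9, -0.7, -0.5]
width: 0.998
gripper_force: 0.0
```

Call:
arm_command([
  [0,0,0.3],
  [0,0,0.6],
  [0,0,1],
  [0,0,1],
  [0,0,0.6],
  [0,0,0],
], yaw=[0,0,0,0,0,0])

```text
time_s: 15.05
ee_pos: [0.4988, 0.1339, 0.2149]
eef_rot: [[0.971, 0.24, 0.008], [0.24, -0.971, 0.002], [0.008, 0.0, -1.0]]
ft_force: [1.1, -0.4, 0.7]
width: 0.995
gripper_force: 0.0
```

Call:
arm_command([
  [0.271,0.92,0],
  [0.271,0.92,0],
  [0.271,0.92,0],
  [0.271,0.92,0],
  [0.271,0.92,0],
  [0.271,0.92,0],
  [0.271,0.92,0],
  [0.271,0.92,0],
  [0.271,0.92,0],
  [0,0,0],
], yaw=[0.9,0.9,0.9,0.9,0.9,0.9,0.9,0.9,0.9,0.86])

```text
time_s: 16.05
ee_pos: [0.5692, 0.3847, 0.2086]
eef_rot: [[-0.023, 1.0, -0.001], [1.0, 0.023, 0.0], [0.0, -0.001, -1.0]]
ft_force: [-0.7, -0.4, 0.1]
width: 1.003
gripper_force: 0.0
```

```bash
cat >> h.py <<'E'
def pose():
    s=state();print(np.round(s['ee_pos'],4),'w%.3f'%s['width'],np.round(s['ft_force'],1),'psi%.1f'%np.degrees(np.arctan2(s['eef_rot'][1,1],s['eef_rot'][0,1])))
def pads(W):
    for c in((.527,.007),(.496,.133)):
        m=(W[...,2]>.12)&(W[...,2]<.15)&(np.abs(W[...,0]-c[0])<.05)&(np.abs(W[...,1]-c[1])<.04);p=W[m];print('pad',len(p),np.round(np.median(p[:,2]),4),[np.round(a,1) for a in cv2.minAreaRect((p[:,:2]*1000).astype(np.float32))] if len(p) else 0)
E
python3 - <<'E'
from h import *
pose()
im,W=cloud('top');pads(W)
for o in objs('top',im,W,pr=False):
    if o[4][0]>o[4][1]*1.15: print(np.round(o[0]),o[2],o[3],o[4])
E
```

```text
[0.5692 0.3847 0.2086] w1.003 [-0.7 -0.4  0.1] psi1.3
pad 291 0.1297 [array([527.2,   6.6]), array([64.4, 32.9]), np.float64(14.1)]
pad 309 0.1296 [array([495.3, 132.9]), array([64.8, 33. ]), np.float64(15.3)]
[211. 158.] 0.13681796522090825 ((724.1564331054688, 61.02298355102539), (22.917627334594727, 22.774993896484375), 85.51167297363281) [80.  7.  4.]
[333. 198.] 0.04120210813333085 ((569.307861328125, -292.4666748046875), (23.456687927246094, 63.38796615600586), 80.11262512207031) [84. 64. 38.]
[108. 222.] 0.04143580150829995 ((569.7369384765625, 381.5169372558594), (25.738601684570312, 64.08344268798828), 89.28417205810547) [80. 60. 36.]
[103. 261.] 0.041361423004282916 ((454.64056396484375, 400.06109619140625), (63.44935607910156, 25.001848220825195), 10.801318168640137) [27. 14.  6.]
```

Call:
arm_command([
  [0,-0.1,-1],
  [0,0,-1],
  [0,0,-1],
  [0,0,-1],
  [0,0,-0.8],
  [0,0,-0.8],
  [0,0,-0.6],
  [0,0,-0.4],
  [0,0,0],
  [0,0,0],
], yaw=[0,0,0,0,0,0,0,0,0,0])

```text
time_s: 17.1
ee_pos: [0.5697, 0.3788, 0.013]
eef_rot: [[-0.015, 1.0, 0.0], [1.0, 0.015, 0.0], [0.0, 0.0, -1.0]]
ft_force: [0.5, -0.3, 1.1]
width: 0.997
gripper_force: 0.0
```

Call:
arm_command([
  [0,0,0],
  [0,0,0],
  [0,0,0],
  [0,0,0],
  [0,0,0],
  [0,0,0],
], yaw=[0,0,0,0,0,0], claw=1)

```text
time_s: 17.7
ee_pos: [0.5707, 0.3796, 0.0146]
eef_rot: [[-0.016, 1.0, 0.003], [1.0, 0.016, 0.002], [0.002, 0.003, -1.0]]
ft_force: [-0.5, 0.8, 6.3]
width: 0.739
gripper_force: 45.7
```

Call:
arm_command([
  [0,0,0.5],
  [0,0,1],
  [0,0,1],
  [0,0,1],
  [0,0,1],
  [0,0,0.8],
  [0,0,0],
], yaw=[0,0,0,0,0,0,0])

```text
time_s: 18.4
ee_pos: [0.5718, 0.3803, 0.1777]
eef_rot: [[-0.016, 1.0, 0.008], [1.0, 0.016, 0.005], [0.005, 0.008, -1.0]]
ft_force: [1.0, 0.7, -0.3]
width: 0.74
gripper_force: 45.1
```

Call:
arm_command([
  [-0.223,-0.948,0],
  [-0.223,-0.948,0],
  [-0.223,-0.948,0],
  [-0.223,-0.948,0],
  [-0.223,-0.948,0],
  [-0.223,-0.948,0],
  [-0.223,-0.948,0],
  [-0.223,-0.948,0],
  [-0.223,-0.948,0],
  [-0.223,-0.948,0],
], yaw=[0.151,0.151,0.151,0.151,0.151,0.151,0.151,0.151,0.151,0.151])

```text
time_s: 19.4
ee_pos: [0.5009, 0.0931, 0.1703]
eef_rot: [[-0.241, 0.971, -0.002], [0.971, 0.241, -0.0], [0.0, -0.002, -1.0]]
ft_force: [0.9, -0.7, -0.4]
width: 0.745
gripper_force: 45.0
```

Call:
arm_command([
  [0,0,0],
  [0,0,0],
  [0,0,0],
], yaw=[0,0,0])

```text
time_s: 19.7
ee_pos: [0.5023, 0.0948, 0.1712]
eef_rot: [[-0.24, 0.971, -0.001], [0.971, 0.24, 0.0], [0.0, -0.0, -1.0]]
ft_force: [0.2, -0.1, -0.0]
width: 0.741
gripper_force: 45.0
```

Call:
arm_command([
  [0.07,0.03,-0.6],
  [0,0,-0.7],
  [0,0,-0.6],
  [0,0,-0.3],
  [0,0,-0.2],
  [0,0,0],
  [0,0,0],
], yaw=[0,0,0,0,0,0,0])

```text
time_s: 20.4
ee_pos: [0.5052, 0.0955, 0.1002]
eef_rot: [[-0.24, 0.971, 0.001], [0.971, 0.24, 0.0], [-0.0, 0.001, -1.0]]
ft_force: [0.3, 0.1, 0.1]
width: 0.738
gripper_force: 45.1
```

Call:
arm_command([
  [0,0,-0.1],
  [0,0,-0.07],
  [0,0,0],
  [0,0,0],
], yaw=[0,0,0,0])

```text
time_s: 20.8
ee_pos: [0.5047, 0.0952, 0.0947]
eef_rot: [[-0.24, 0.971, 0.0], [0.971, 0.24, 0.0], [-0.0, 0.0, -1.0]]
ft_force: [1.1, 0.8, 0.6]
width: 0.738
gripper_force: 45.1
```

Call:
arm_command([
  [0,0,0],
  [0,0,0],
  [0,0,0],
  [0,0,0],
], yaw=[0,0,0,0], claw=0)

```text
time_s: 21.2
ee_pos: [0.5046, 0.0952, 0.0945]
eef_rot: [[-0.24, 0.971, 0.0], [0.971, 0.24, 0.0], [-0.0, 0.0, -1.0]]
ft_force: [-0.6, -0.0, 0.1]
width: 1.0
gripper_force: 0.0
```

Call:
arm_command([
  [0,0,0.3],
  [0,0,0.6],
  [0,0,1],
  [0,0,1],
  [0,0,0.8],
  [0,0,0],
], yaw=[0,0,0,0,0,0])

```text
time_s: 21.8
ee_pos: [0.5077, 0.0957, 0.2107]
eef_rot: [[-0.24, 0.971, 0.009], [0.971, 0.24, 0.001], [-0.001, 0.009, -1.0]]
ft_force: [0.9, -0.5, 0.2]
width: 0.997
gripper_force: 0.0
```

Call:
arm_command([
  [-0.16,1,0],
  [-0.16,1,0],
  [-0.16,1,0],
  [-0.16,1,0],
  [-0.16,1,0],
  [-0.16,1,0],
  [-0.16,1,0],
  [-0.16,1,0],
  [-0.16,1,0],
  [-0.16,1,0],
], yaw=[-0.04,-0.04,-0.04,-0.04,-0.04,-0.04,-0.04,-0.04,-0.04,-0.04])

```text
time_s: 22.8
ee_pos: [0.4557, 0.3961, 0.2044]
eef_rot: [[-0.181, 0.983, -0.001], [0.983, 0.181, -0.001], [-0.001, -0.001, -1.0]]
ft_force: [0.3, 0.6, 0.4]
width: 1.0
gripper_force: 0.0
```

```bash
cat >> h.py <<'E'
def bedstaves(W):
    F=np.array([.4958,.1332]);a=np.radians(103.9);xv=np.array([np.cos(a),np.sin(a)]);yv=np.array([-xv[1],xv[0]])
    r=W[...,:2]-F; X=r@xv*1000;Y=r@yv*1000
    m=(W[...,2]>.112)&(W[...,2]<.126)&(np.abs(Y)<55)&(X<-12)&(X>-118)
    k,l,s,c=cv2.connectedComponentsWithStats(m.astype(np.uint8),connectivity=4)
    for i in range(1,k):
        if s[i,4]<30: continue
        t=l==i; q=np.stack([X[t],Y[t]],1).astype(np.float32); print('stave(vise frame rel F)',s[i,4],'z%.4f'%np.median(W[t][:,2]),np.round(np.percentile(q,[3,97],0),1).tolist(),[np.round(v,1) for v in cv2.minAreaRect(q)])
def rest(im,W):
    for o in objs('top',im,W,pr=False):
        if o[4][0]>o[4][1]*1.15 and o[2]<.06: print(np.round(o[0]),'z%.3f'%o[2],[np.round(v,1) for v in o[3]],o[4])
E
python3 - <<'E'
from h import *
pose();im,W=cloud('top');pads(W);bedstaves(W);rest(im,W)
E
```

```text
[0.4557 0.3961 0.2044] w1.000 [0.3 0.6 0.4] psi10.4
pad 290 0.1298 [array([527.5,   6.7]), array([64.4, 32.9]), np.float64(14.1)]
pad 369 0.129 [array([499.1, 119.5]), array([64.2, 62.2]), np.float64(14.2)]
stave(vise frame rel F) 212 z0.1194 [[-47.5, -29.1], [-24.9, 31.6]] [array([-36.1,   1.2]), array([23.5, 63.5]), np.float64(0.2)]
[333. 198.] z0.042 [array([ 568.6, -291.8]), array([23.6, 63.3]), np.float64(80.7)] [84. 63. 38.]
[103. 261.] z0.041 [array([454.5, 400.2]), array([63. , 25.3]), np.float64(10.2)] [27. 14.  6.]
```

Call:
arm_command([
  [-0.03,0.13,-1],
  [0,0,-1],
  [0,0,-1],
  [0,0,-0.9],
  [0,0,0],
  [0,0,0],
], yaw=[0,0,0,0,0,0])

```text
time_s: 23.45
ee_pos: [0.4551, 0.3985, 0.0877]
eef_rot: [[-0.181, 0.983, -0.002], [0.983, 0.181, -0.001], [-0.001, -0.002, -1.0]]
ft_force: [0.8, 1.5, 0.4]
width: 1.0
gripper_force: 0.0
```

Call:
arm_command([
  [0,0.05,-0.8],
  [0,0,-0.8],
  [0,0,-0.6],
  [0,0,-0.25],
  [0,0,0],
  [0,0,0],
], yaw=[0,0,0,0,0,0])

```text
time_s: 24.05
ee_pos: [0.4569, 0.4015, 0.0168]
eef_rot: [[-0.181, 0.983, 0.002], [0.983, 0.181, 0.002], [0.001, 0.002, -1.0]]
ft_force: [0.1, 0.4, 0.3]
width: 1.003
gripper_force: 0.0
```

Call:
arm_command([
  [0,0,0],
  [0,0,0],
  [0,0,0],
  [0,0,0],
  [0,0,0],
  [0,0,0],
], yaw=[0,0,0,0,0,0], claw=1)

```text
time_s: 24.65
ee_pos: [0.4569, 0.4016, 0.0168]
eef_rot: [[-0.181, 0.983, 0.002], [0.983, 0.181, 0.002], [0.002, 0.003, -1.0]]
ft_force: [0.6, -0.3, 6.0]
width: 0.738
gripper_force: 45.7
```

Call:
arm_command([
  [0,0,0.5],
  [0,0,1],
  [0,0,1],
  [0,0,1],
  [0,0,1],
  [0,0,0.8],
  [0,0,0],
], yaw=[0,0,0,0,0,0,0])

```text
time_s: 25.35
ee_pos: [0.458, 0.4025, 0.1796]
eef_rot: [[-0.181, 0.983, 0.007], [0.983, 0.181, 0.006], [0.004, 0.008, -1.0]]
ft_force: [0.5, 1.0, -0.7]
width: 0.741
gripper_force: 45.0
```

Call:
arm_command([
  [0.156,-0.92,0],
  [0.156,-0.92,0],
  [0.156,-0.92,0],
  [0.156,-0.92,0],
  [0.156,-0.92,0],
  [0.156,-0.92,0],
], yaw=[0.034,0.034,0.034,0.034,0.034,0.034])

```text
time_s: 25.95
ee_pos: [0.4828, 0.2335, 0.1727]
eef_rot: [[-0.211, 0.977, -0.002], [0.977, 0.211, -0.001], [-0.0, -0.002, -1.0]]
ft_force: [0.7, 0.0, -0.6]
width: 0.736
gripper_force: 44.9
```

Call:
arm_command([
  [0.156,-0.92,0],
  [0.156,-0.92,0],
  [0.156,-0.92,0],
  [0.156,-0.92,0],
  [0.156,-0.92,0],
  [0.156,-0.92,0],
  [0,0,0],
  [0,0,0],
  [0,0,0],
], yaw=[0.034,0.034,0.034,0.034,0.034,0.034,0,0,0])

```text
time_s: 26.85
ee_pos: [0.5112, 0.0699, 0.1733]
eef_rot: [[-0.241, 0.971, -0.001], [0.971, 0.241, 0.0], [0.001, -0.001, -1.0]]
ft_force: [-0.3, -0.6, -0.1]
width: 0.739
gripper_force: 44.9
```

Call:
arm_command([
  [0,0.02,-0.6],
  [0,0,-0.7],
  [0,0,-0.6],
  [0,0,-0.3],
  [0,0,-0.2],
  [0,0,-0.1],
  [0,0,0],
  [0,0,0],
], yaw=[0,0,0,0,0,0,0,0])

```text
time_s: 27.65
ee_pos: [0.5125, 0.0702, 0.0998]
eef_rot: [[-0.241, 0.971, 0.001], [0.971, 0.241, 0.0], [-0.0, 0.001, -1.0]]
ft_force: [0.4, 0.8, -0.6]
width: 0.738
gripper_force: 45.0
```

Call:
arm_command([
  [0,0,-0.03],
  [0,0,0],
  [0,0,0],
], yaw=[0,0,0])

```text
time_s: 27.95
ee_pos: [0.512, 0.07, 0.0984]
eef_rot: [[-0.241, 0.971, 0.001], [0.971, 0.241, 0.0], [-0.0, 0.001, -1.0]]
ft_force: [1.3, -0.4, -0.4]
width: 0.74
gripper_force: 45.0
```

Call:
arm_command([
  [0,0,-0.06],
  [0,0,0],
  [0,0,0],
], yaw=[0,0,0])

```text
time_s: 28.25
ee_pos: [0.5123, 0.07, 0.0968]
eef_rot: [[-0.241, 0.971, 0.001], [0.971, 0.241, 0.0], [-0.0, 0.001, -1.0]]
ft_force: [-1.3, 0.3, 3.9]
width: 0.736
gripper_force: 45.5
```

Call:
arm_command([
  [0,0,0],
  [0,0,0],
  [0,0,0],
  [0,0,0],
], yaw=[0,0,0,0], claw=0)

```text
time_s: 28.65
ee_pos: [0.5117, 0.07, 0.096]
eef_rot: [[-0.241, 0.971, -0.0], [0.971, 0.241, -0.0], [0.0, -0.0, -1.0]]
ft_force: [-0.4, -0.4, -0.4]
width: 1.002
gripper_force: 0.0
```

Call:
arm_command([
  [0,0,0.3],
  [0,0,0.6],
  [0,0,1],
  [0,0,1],
  [0,0,0.8],
  [0,0,0],
], yaw=[0,0,0,0,0,0])

```text
time_s: 29.25
ee_pos: [0.515, 0.0703, 0.2125]
eef_rot: [[-0.241, 0.971, 0.009], [0.971, 0.241, 0.001], [-0.001, 0.009, -1.0]]
ft_force: [1.0, 0.3, 0.3]
width: 1.001
gripper_force: 0.0
```

Call:
arm_command([
  [0.146,-0.92,0],
  [0.146,-0.92,0],
  [0.146,-0.92,0],
  [0.146,-0.92,0],
  [0.146,-0.92,0],
  [0.146,-0.92,0],
  [0.146,-0.92,0],
], yaw=[-0.21,-0.21,-0.21,-0.21,-0.21,-0.21,-0.21])

```text
time_s: 29.95
ee_pos: [0.542, -0.1242, 0.2063]
eef_rot: [[-0.021, 1.0, -0.001], [1.0, 0.021, 0.0], [0.0, -0.001, -1.0]]
ft_force: [0.8, 1.1, 0.2]
width: 1.001
gripper_force: 0.0
```

Call:
arm_command([
  [0.146,-0.92,0],
  [0.146,-0.92,0],
  [0.146,-0.92,0],
  [0.146,-0.92,0],
  [0.146,-0.92,0],
  [0.146,-0.92,0],
  [0,0,0],
  [0,0,0],
  [0,0,0],
], yaw=[-0.21,-0.21,-0.21,-0.21,-0.21,-0.21,0,0,0])

```text
time_s: 30.85
ee_pos: [0.5683, -0.2878, 0.2065]
eef_rot: [[0.165, 0.986, -0.001], [0.986, -0.165, 0.001], [0.001, -0.001, -1.0]]
ft_force: [0.9, -0.3, 0.4]
width: 1.002
gripper_force: 0.0
```

```bash
python3 - <<'E'
from h import *
pose();im,W=cloud('top');pads(W);bedstaves(W);rest(im,W);pose()
E
```

```text
[ 0.5683 -0.2878  0.2065] w1.002 [ 0.9 -0.3  0.4] psi-9.5
pad 291 0.1296 [array([527.4,   6.6]), array([63.9, 32.8]), np.float64(14.1)]
pad 374 0.129 [array([499.2, 118.5]), array([64.2, 64.5]), np.float64(14.7)]
stave(vise frame rel F) 210 z0.1196 [[-77.1, -29.8], [-54.5, 30.5]] [array([-65.8,  -0.1]), array([23.2, 63.5]), np.float64(0.0)]
stave(vise frame rel F) 211 z0.1197 [[-47.4, -28.5], [-25.0, 31.8]] [array([-36.1,   0.8]), array([23.5, 64.6]), np.float64(0.3)]
[332. 196.] z0.041 [array([ 568.8, -292.7]), array([22.1, 63.2]), np.float64(81.4)] [91. 69. 42.]
[ 0.5684 -0.2877  0.2068] w1.003 [ 0.1  0.3 -0.3] psi-9.5
```

Call:
arm_command([
  [0,-0.15,-1],
  [0,0,-1],
  [0,0,-1],
  [0,0,-1],
  [0,0,0],
  [0,0,0],
], yaw=[0,0,0,0,0,0])

```text
time_s: 31.5
ee_pos: [0.5685, -0.2923, 0.0872]
eef_rot: [[0.164, 0.986, -0.001], [0.986, -0.164, 0.001], [0.001, -0.001, -1.0]]
ft_force: [0.5, -0.7, -0.7]
width: 1.0
gripper_force: 0.0
```

Call:
arm_command([
  [0,0,-0.8],
  [0,0,-0.8],
  [0,0,-0.6],
  [0,0,-0.2],
  [0,0,0],
  [0,0,0],
], yaw=[0,0,0,0,0,0])

```text
time_s: 32.1
ee_pos: [0.5703, -0.294, 0.0174]
eef_rot: [[0.165, 0.986, 0.003], [0.986, -0.165, -0.002], [-0.001, 0.003, -1.0]]
ft_force: [-0.8, 0.9, -0.1]
width: 1.001
gripper_force: 0.0
```

Call:
arm_command([
  [0,0,0],
  [0,0,0],
  [0,0,0],
  [0,0,0],
  [0,0,0],
  [0,0,0],
], yaw=[0,0,0,0,0,0], claw=1)

```text
time_s: 32.7
ee_pos: [0.5701, -0.2941, 0.0172]
eef_rot: [[0.165, 0.986, 0.003], [0.986, -0.165, -0.002], [-0.001, 0.003, -1.0]]
ft_force: [0.3, 0.2, 5.8]
width: 0.738
gripper_force: 45.7
```

Call:
arm_command([
  [0,0,0.5],
  [0,0,1],
  [0,0,1],
  [0,0,1],
  [0,0,1],
  [0,0,0.8],
  [0,0,0],
], yaw=[0,0,0,0,0,0,0])

```text
time_s: 33.4
ee_pos: [0.5714, -0.2948, 0.1802]
eef_rot: [[0.165, 0.986, 0.008], [0.986, -0.165, -0.004], [-0.003, 0.009, -1.0]]
ft_force: [1.5, -0.9, 0.1]
width: 0.736
gripper_force: 45.0
```

Call:
arm_command([
  [-0.141,0.924,0],
  [-0.141,0.924,0],
  [-0.141,0.924,0],
  [-0.141,0.924,0],
  [-0.141,0.924,0],
  [-0.141,0.924,0],
], yaw=[0.227,0.227,0.227,0.227,0.227,0.227])

```text
time_s: 34.0
ee_pos: [0.5421, -0.1257, 0.173]
eef_rot: [[-0.039, 0.999, -0.002], [0.999, 0.039, 0.001], [0.001, -0.002, -1.0]]
ft_force: [0.2, 0.5, -0.9]
width: 0.74
gripper_force: 44.9
```

Call:
arm_command([
  [-0.141,0.924,0],
  [-0.141,0.924,0],
  [-0.141,0.924,0],
  [-0.141,0.924,0],
  [-0.141,0.924,0],
  [-0.141,0.924,0],
  [0,0,0],
  [0,0,0],
  [0,0,0],
], yaw=[0.227,0.227,0.227,0.227,0.227,0.227,0,0,0])

```text
time_s: 34.9
ee_pos: [0.5177, 0.0388, 0.1737]
eef_rot: [[-0.24, 0.971, -0.001], [0.971, 0.24, -0.0], [-0.0, -0.001, -1.0]]
ft_force: [0.2, -0.1, -1.1]
width: 0.738
gripper_force: 44.9
```

Call:
arm_command([
  [0.02,0,-0.6],
  [0,0,-0.7],
  [0,0,-0.6],
  [0,0,-0.3],
  [0,0,-0.2],
  [0,0,-0.1],
  [0,0,0],
  [0,0,0],
], yaw=[0,0,0,0,0,0,0,0])

```text
time_s: 35.7
ee_pos: [0.5193, 0.0393, 0.1001]
eef_rot: [[-0.24, 0.971, 0.001], [0.971, 0.24, 0.0], [-0.0, 0.001, -1.0]]
ft_force: [0.4, -0.2, -0.4]
width: 0.737
gripper_force: 44.9
```

Call:
arm_command([
  [0,0,-0.07],
  [0,0,0],
  [0,0,0],
], yaw=[0,0,0])

```text
time_s: 36.0
ee_pos: [0.5188, 0.0394, 0.0974]
eef_rot: [[-0.24, 0.971, 0.0], [0.971, 0.24, 0.0], [-0.0, 0.0, -1.0]]
ft_force: [-0.1, 0.2, -0.2]
width: 0.739
gripper_force: 44.9
```

Call:
arm_command([
  [0,0,0],
  [0,0,0],
  [0,0,0],
  [0,0,0],
], yaw=[0,0,0,0], claw=0)

```text
time_s: 36.4
ee_pos: [0.5187, 0.0393, 0.0973]
eef_rot: [[-0.24, 0.971, 0.0], [0.971, 0.24, 0.0], [-0.0, 0.0, -1.0]]
ft_force: [0.1, 0.3, -0.2]
width: 0.999
gripper_force: 0.0
```

Call:
arm_command([
  [0,0,0.3],
  [0,0,0.6],
  [0,0,1],
  [0,0,1],
  [0,0,0.8],
  [0,0,0],
], yaw=[0,0,0,0,0,0])

```text
time_s: 37.0
ee_pos: [0.5217, 0.0395, 0.2135]
eef_rot: [[-0.24, 0.971, 0.009], [0.971, 0.24, 0.0], [-0.002, 0.009, -1.0]]
ft_force: [0.1, 0.2, 0.4]
width: 0.998
gripper_force: 0.0
```

Call:
arm_command([
  [0.02,-0.9,0],
  [0.02,-0.9,0],
  [0.02,-0.9,0],
  [0.02,-0.9,0],
  [0.02,-0.9,0],
  [0.02,-0.9,0],
  [0.02,-0.9,0],
  [0,0,0],
  [0,0,0],
], yaw=[0,0,0,0,0,0,0,0,0])

```text
time_s: 37.9
ee_pos: [0.5222, -0.1497, 0.2074]
eef_rot: [[-0.238, 0.971, -0.001], [0.971, 0.238, 0.001], [0.001, -0.001, -1.0]]
ft_force: [-0.0, -0.1, -0.5]
width: 0.998
gripper_force: 0.0
```

```bash
python3 - <<'E'
from h import *
pose();im,W=cloud('top');pads(W);bedstaves(W);rest(im,W)
im,W=cloud('scene');save('s2.png',cv2.resize(im[80:300,110:400],None,fx=2.7,fy=2.7));pads(W)
E
```

```text
[ 0.5222 -0.1497  0.2074] w0.998 [-0.  -0.1 -0.5] psi13.8
pad 361 0.1293 [array([523.8,  20.8]), array([63.8, 62.1]), np.float64(14.0)]
pad 377 0.1291 [array([498.7, 118.5]), array([64.4, 63.7]), np.float64(14.0)]
stave(vise frame rel F) 210 z0.1197 [[-106.8, -29.3], [-84.1, 31.6]] [array([-95.4,   0.8]), array([23.9, 64.4]), np.float64(0.2)]
stave(vise frame rel F) 209 z0.1196 [[-77.0, -29.9], [-54.5, 31.0]] [array([-65.7,  -0.1]), array([23.4, 63.5]), np.float64(0.4)]
stave(vise frame rel F) 214 z0.1198 [[-47.6, -28.4], [-24.8, 31.6]] [array([-36.1,   1.3]), array([23.6, 63.4]), np.float64(0.3)]
pad 225 0.1294 [array([528.1,  22.9]), array([66.7, 63.9]), np.float64(14.3)]
pad 220 0.1287 [array([499.8, 122.9]), array([67.1, 66.3]), np.float64(14.2)]
```

View pics/s2.png

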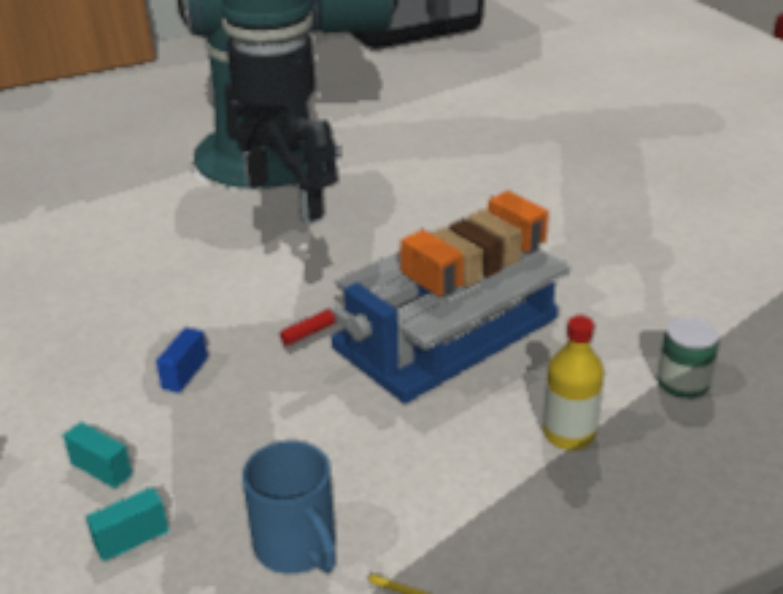

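The row is in place: maple, walnut, maple at (490,240), between the padded jaws and all square. The red handle at (307,327) stands level on the robot's side. Next I'll grip the handle.

Call:
arm_command([
  [0.02,0,-0.8],
  [0,0,-1],
  [0,0,-1],
  [0,0,-0.8],
  [0,0,-0.7],
  [0,0,-0.5],
  [0,0,-0.3],
  [0,0,0],
  [0,0,0],
], yaw=[0,0,0,0,0,0,0,0,0])

```text
time_s: 38.9
ee_pos: [0.5241, -0.1496, 0.0559]
eef_rot: [[-0.24, 0.971, 0.001], [0.971, 0.24, -0.0], [-0.001, 0.001, -1.0]]
ft_force: [1.4, -0.2, 0.4]
width: 1.005
gripper_force: 0.0
```

Call:
arm_command([
  [0,0,0],
  [0,0,0],
  [0,0,0],
  [0,0,0],
  [0,0,0],
  [0,0,0],
  [0,0,0],
  [0,0,0],
], yaw=[0,0,0,0,0,0,0,0], claw=1, squeeze=90)

```text
time_s: 39.7
ee_pos: [0.524, -0.1497, 0.0556]
eef_rot: [[-0.24, 0.971, 0.001], [0.971, 0.24, -0.0], [-0.0, 0.001, -1.0]]
ft_force: [1.5, 0.6, 3.4]
width: 0.174
gripper_force: 88.0
```

```bash
cat >> h.py <<'E'
def crank(a0,a1,st):
    th=np.radians(np.arange(a0,a1+1e-6,st)); Y=40*np.cos(th);Z=40*np.sin(th)
    for dy,dz in zip(np.diff(Y),np.diff(Z)): print([round(-.9707*dy/30,3),round(-.2402*dy/30,3),round(dz/30,3)],end=', ')
    print()
E
python3 -c "
from h import *
for i in range(4): crank(90*i,90*i+90,15)"
```

```text
[np.float64(0.044), np.float64(0.011), np.float64(0.345)], [np.float64(0.129), np.float64(0.032), np.float64(0.322)], [np.float64(0.206), np.float64(0.051), np.float64(0.276)], [np.float64(0.268), np.float64(0.066), np.float64(0.212)], [np.float64(0.312), np.float64(0.077), np.float64(0.133)], [np.float64(0.335), np.float64(0.083), np.float64(0.045)], 
[np.float64(0.335), np.float64(0.083), np.float64(-0.045)], [np.float64(0.312), np.float64(0.077), np.float64(-0.133)], [np.float64(0.268), np.float64(0.066), np.float64(-0.212)], [np.float64(0.206), np.float64(0.051), np.float64(-0.276)], [np.float64(0.129), np.float64(0.032), np.float64(-0.322)], [np.float64(0.044), np.float64(0.011), np.float64(-0.345)], 
[np.float64(-0.044), np.float64(-0.011), np.float64(-0.345)], [np.float64(-0.129), np.float64(-0.032), np.float64(-0.322)], [np.float64(-0.206), np.float64(-0.051), np.float64(-0.276)], [np.float64(-0.268), np.float64(-0.066), np.float64(-0.212)], [np.float64(-0.312), np.float64(-0.077), np.float64(-0.133)], [np.float64(-0.335), np.float64(-0.083), np.float64(-0.045)], 
[np.float64(-0.335), np.float64(-0.083), np.float64(0.045)], [np.float64(-0.312), np.float64(-0.077), np.float64(0.133)], [np.float64(-0.268), np.float64(-0.066), np.float64(0.212)], [np.float64(-0.206), np.float64(-0.051), np.float64(0.276)], [np.float64(-0.129), np.float64(-0.032), np.float64(0.322)], [np.float64(-0.044), np.float64(-0.011), np.float64(0.345)],
```

Call:
arm_command([
  [0.044,0.011,0.345],
  [0.129,0.032,0.322],
  [0.206,0.051,0.276],
  [0.268,0.066,0.212],
  [0.312,0.077,0.133],
  [0.335,0.083,0.045],
], yaw=[0,0,0,0,0,0])

```text
time_s: 40.3
ee_pos: [0.5565, -0.1424, 0.0973]
eef_rot: [[-0.242, 0.97, -0.013], [0.97, 0.242, -0.003], [0.0, -0.014, -1.0]]
ft_force: [-16.7, -2.9, 26.9]
width: 0.177
gripper_force: 92.6
```

```bash
cat >> h.py <<'E'
def jaw():
    im,W=cloud('top'); F=np.array([.4958,.1332]);xv=np.array([-.2402,.9707]);r=W[...,:2]-F;X=r@xv*1000;Y=r@np.array([-xv[1],xv[0]])*1000
    h=cv2.cvtColor(im,cv2.COLOR_RGB2HSV); m=(W[...,2]>.124)&(W[...,2]<.136)&(np.abs(Y)<36)&(X<-60)&(X>-150)
    print('Mpad x',np.round(np.percentile(X[m],[3,50,97]),1),m.sum(),'y',np.round(np.percentile(Y[m],[3,97]),1));bedstaves(W)
E
python3 -c "
from h import *
pose();jaw()"
```

```text
[ 0.5565 -0.1424  0.0973] w0.177 [-16.7  -2.9  26.9] psi14.0
Mpad x [-141.8 -126.2 -110.8] 291 y [-29.9  30.5]
stave(vise frame rel F) 208 z0.1199 [[-106.8, -28.9], [-84.2, 31.7]] [array([-95.4,   0.8]), array([23.9, 64.2]), np.float64(0.1)]
stave(vise frame rel F) 208 z0.1197 [[-77.0, -29.8], [-54.4, 30.8]] [array([-65.8,   0.1]), array([64. , 23.3]), np.float64(90.0)]
stave(vise frame rel F) 211 z0.1198 [[-47.4, -28.6], [-24.9, 31.7]] [array([-36.1,   0.9]), array([23.4, 64.6]), np.float64(0.2)]
```

Call:
arm_command([
  [0.335,0.083,0.0],
  [0.312,0.077,-0.133],
  [0.268,0.066,-0.212],
  [0.206,0.051,-0.276],
  [0.129,0.032,-0.322],
  [0.044,0.011,-0.345],
], yaw=[0,0,0,0,0,0])

```text
time_s: 40.95
ee_pos: [0.6018, -0.1307, 0.0589]
eef_rot: [[-0.241, 0.971, 0.0], [0.971, 0.241, -0.001], [-0.001, 0.0, -1.0]]
ft_force: [-4.9, -1.4, 10.5]
width: 0.172
gripper_force: 90.5
```

Call:
arm_command([
  [-0.044,-0.011,-0.345],
  [-0.129,-0.032,-0.322],
  [-0.206,-0.051,-0.276],
  [-0.268,-0.066,-0.212],
  [-0.312,-0.077,-0.133],
  [-0.335,-0.083,-0.045],
], yaw=[0,0,0,0,0,0])

```text
time_s: 41.55
ee_pos: [0.5672, -0.1394, 0.02]
eef_rot: [[-0.238, 0.971, 0.01], [0.971, 0.238, 0.001], [-0.002, 0.01, -1.0]]
ft_force: [9.3, 6.9, 3.4]
width: 0.172
gripper_force: 90.0
```

```bash
python3 -c "
from h import *
pose();jaw()
im,d=grab_frame('scene');save('s3.png',cv2.resize(im[80:300,110:400],None,fx=2.7,fy=2.7))"
```

```text
[ 0.5672 -0.1394  0.02  ] w0.172 [9.3 6.9 3.4] psi13.8
Mpad x [-135.  -119.5 -103.7] 294 y [-29.8  30.5]
stave(vise frame rel F) 413 z0.1197 [[-101.3, -29.7], [-55.1, 31.2]] [array([-78.3,   0.5]), array([48.6, 64.5]), np.float64(0.6)]
stave(vise frame rel F) 214 z0.1195 [[-47.6, -28.9], [-24.8, 31.7]] [array([-36.1,   1.3]), array([23.8, 64. ]), np.float64(0.3)]
```

View pics/s3.png

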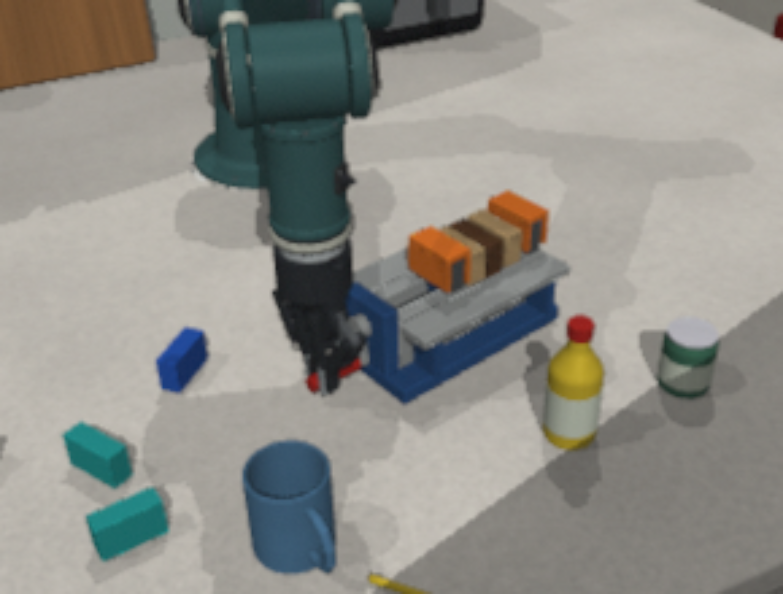

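The grip holds the handle near (335,375) at the bottom of its circle, and the padded jaw is pushing the staves up together.

Call:
arm_command([
  [-0.335,-0.083,0.045],
  [-0.312,-0.077,0.133],
  [-0.268,-0.066,0.212],
  [-0.206,-0.051,0.276],
  [-0.129,-0.032,0.322],
  [-0.044,-0.011,0.345],
], yaw=[0,0,0,0,0,0])

```text
time_s: 42.25
ee_pos: [0.5235, -0.1496, 0.0563]
eef_rot: [[-0.24, 0.971, 0.001], [0.971, 0.24, -0.0], [-0.0, 0.001, -1.0]]
ft_force: [5.5, -1.3, -10.7]
width: 0.172
gripper_force: 88.5
```

Call:
arm_command([
  [0.044,0.011,0.345],
  [0.129,0.032,0.322],
  [0.206,0.051,0.276],
  [0.268,0.066,0.212],
  [0.312,0.077,0.133],
  [0.335,0.083,0.045],
], yaw=[0,0,0,0,0,0])

```text
time_s: 42.85
ee_pos: [0.5581, -0.1417, 0.0984]
eef_rot: [[-0.242, 0.97, -0.01], [0.97, 0.242, -0.002], [0.0, -0.011, -1.0]]
ft_force: [-13.3, -4.4, 15.4]
width: 0.176
gripper_force: 91.4
```

```bash
python3 -c "
from h import *
pose();jaw()"
```

```text
[ 0.5581 -0.1417  0.0984] w0.176 [-13.3  -4.4  15.4] psi14.0
Mpad x [-126.  -110.5  -95.3] 290 y [-30.3  30.2]
stave(vise frame rel F) 628 z0.1198 [[-91.6, -29.3], [-24.5, 31.3]] [array([-58. ,   0.7]), array([64.6, 72.9]), np.float64(89.9)]
```

Call:
arm_command([
  [0.335,0.083,-0.045],
  [0.312,0.077,-0.133],
  [0.268,0.066,-0.212],
  [0.206,0.051,-0.276],
  [0.129,0.032,-0.322],
  [0.044,0.011,-0.345],
], yaw=[0,0,0,0,0,0])

```text
time_s: 43.5
ee_pos: [0.6018, -0.1306, 0.0593]
eef_rot: [[-0.241, 0.971, -0.0], [0.971, 0.241, -0.0], [-0.0, -0.0, -1.0]]
ft_force: [-6.2, -2.4, 9.3]
width: 0.171
gripper_force: 90.9
```

Call:
arm_command([
  [-0.044,-0.011,-0.345],
  [-0.129,-0.032,-0.322],
  [0,0,0],
  [0,0,0],
], yaw=[0,0,0,0])

```text
time_s: 43.9
ee_pos: [0.5956, -0.1321, 0.038]
eef_rot: [[-0.24, 0.971, -0.001], [0.971, 0.24, -0.0], [-0.0, -0.001, -1.0]]
ft_force: [-3.9, -3.0, 3.4]
width: 0.174
gripper_force: 90.4
```

```bash
python3 -c "
from h import *
pose();jaw();pose()
crank(210,300,10)"
```

```text
[ 0.5956 -0.1321  0.038 ] w0.174 [-3.9 -3.   3.4] psi13.9
Mpad x [-119.6 -104.   -88.6] 293 y [-29.9  29.7]
stave(vise frame rel F) 633 z0.1197 [[-84.9, -29.5], [-17.0, 31.4]] [array([-53.7,   0.3]), array([76.6, 65.1]), np.float64(0.0)]
[ 0.5956 -0.132   0.0379] w0.177 [-4.1 -1.6  5.7] psi13.9
[np.float64(-0.129), np.float64(-0.032), np.float64(-0.19)], [np.float64(-0.16), np.float64(-0.039), np.float64(-0.164)], [np.float64(-0.185), np.float64(-0.046), np.float64(-0.133)], [np.float64(-0.204), np.float64(-0.051), np.float64(-0.098)], [np.float64(-0.218), np.float64(-0.054), np.float64(-0.06)], [np.float64(-0.225), np.float64(-0.056), np.float64(-0.02)], [np.float64(-0.225), np.float64(-0.056), np.float64(0.02)], [np.float64(-0.218), np.float64(-0.054), np.float64(0.06)], [np.float64(-0.204), np.float64(-0.051), np.float64(0.098)],
```

Call:
arm_command([
  [-0.129,-0.032,-0.19],
  [-0.16,-0.039,-0.164],
  [0,0,0],
], yaw=[0,0,0])

```text
time_s: 44.25
ee_pos: [0.5879, -0.1339, 0.0284]
eef_rot: [[-0.24, 0.971, 0.001], [0.971, 0.24, 0.0], [-0.0, 0.001, -1.0]]
ft_force: [-5.8, 0.0, 12.4]
width: 0.17
gripper_force: 91.0
```

Call:
arm_command([
  [-0.185,-0.046,-0.133],
  [0,0,0],
  [0,0,0],
], yaw=[0,0,0])

```text
time_s: 44.55
ee_pos: [0.5837, -0.135, 0.0252]
eef_rot: [[-0.24, 0.971, 0.003], [0.971, 0.24, 0.0], [-0.0, 0.003, -1.0]]
ft_force: [-4.7, 1.3, 13.9]
width: 0.174
gripper_force: 91.3
```

```bash
python3 -c "
from h import *
pose();jaw();pose()"
```

```text
[ 0.5837 -0.135   0.0252] w0.174 [-4.7  1.3 13.9] psi13.9
Mpad x [-118.4 -103.1  -87.6] 290 y [-30.5  30.4]
stave(vise frame rel F) 642 z0.1198 [[-84.0, -29.7], [-15.7, 31.4]] [array([-51.1,   0.4]), array([64.9, 75. ]), np.float64(89.7)]
[ 0.5837 -0.1349  0.0252] w0.177 [-3.3  0.5 13.7] psi13.9
```

Call:
arm_command([
  [-0.204,-0.051,-0.06],
  [-0.218,-0.054,-0.04],
], yaw=[0,0])

```text
time_s: 44.8
ee_pos: [0.575, -0.1376, 0.0222]
eef_rot: [[-0.238, 0.971, 0.012], [0.971, 0.238, 0.001], [-0.002, 0.012, -1.0]]
ft_force: [10.9, 4.5, -2.7]
width: 0.177
gripper_force: 89.7
```

Call:
arm_command([
  [0,0,0],
  [0,0,0],
], yaw=[0,0])

```text
time_s: 45.0
ee_pos: [0.5738, -0.1377, 0.0215]
eef_rot: [[-0.239, 0.971, 0.009], [0.971, 0.239, 0.001], [-0.002, 0.009, -1.0]]
ft_force: [5.9, 2.8, 2.4]
width: 0.175
gripper_force: 90.1
```

Call:
arm_command([
  [-0.225,-0.056,-0.01],
  [0,0,0],
  [0,0,0],
], yaw=[0,0,0])

```text
time_s: 45.3
ee_pos: [0.5696, -0.1389, 0.021]
eef_rot: [[-0.238, 0.971, 0.015], [0.971, 0.238, 0.001], [-0.003, 0.014, -1.0]]
ft_force: [13.8, 5.3, -5.9]
width: 0.176
gripper_force: 89.5
```

```bash
cat >> h.py <<'E'
def tang():
    s=state();p=s['ee_pos'];f=s['ft_force'];Y=-(p[0]-.5627)/.9707;Z=p[2]-.0575;a=np.arctan2(Z,Y)
    fy=f[:2]@[-.9707,-.2402];print('ang%.0f r%.1f'%(np.degrees(a)%360,1e3*np.hypot(Y,Z)),'tang %.1f rad %.1f'%(-fy*np.sin(a)+f[2]*np.cos(a),fy*np.cos(a)+f[2]*np.sin(a)))
E
python3 -c "
from h import *
tang();pose();jaw();tang()"
```

```text
ang259 r37.2 tang -13.3 rad 8.6
[ 0.5696 -0.1389  0.021 ] w0.176 [13.8  5.3 -5.9] psi13.7
Mpad x [-117.3 -102.   -86.5] 291 y [-30.3  30.1]
stave(vise frame rel F) 633 z0.1199 [[-83.0, -29.3], [-15.3, 31.0]] [array([-49.1,   0.2]), array([73. , 65.1]), np.float64(0.6)]
ang259 r37.2 tang -13.6 rad 9.7
```

Call:
arm_command([
  [-0.225,-0.056,-0.02],
  [0,0,0],
  [0,0,0],
], yaw=[0,0,0])

```text
time_s: 45.65
ee_pos: [0.5654, -0.1401, 0.0207]
eef_rot: [[-0.237, 0.971, 0.02], [0.972, 0.237, 0.001], [-0.003, 0.019, -1.0]]
ft_force: [21.9, 8.2, -10.6]
width: 0.172
gripper_force: 89.3
```

```bash
python3 -c "
from h import *
tang();jaw()"
```

```text
ang266 r36.9 tang -22.3 rad 12.4
Mpad x [-117.2 -101.9  -86.2] 290 y [-30.3  29.7]
stave(vise frame rel F) 632 z0.1196 [[-82.8, -29.6], [-15.0, 31.3]] [array([-49.2,  -0.1]), array([72.5, 65.8]), np.float64(0.6)]
```

Call:
arm_command([
  [-0.22,-0.055,0.0],
  [0,0,0],
  [0,0,0],
], yaw=[0,0,0])

```text
time_s: 46.0
ee_pos: [0.5611, -0.1413, 0.0209]
eef_rot: [[-0.236, 0.972, 0.024], [0.972, 0.236, 0.002], [-0.004, 0.024, -1.0]]
ft_force: [28.4, 12.0, -16.1]
width: 0.17
gripper_force: 89.1
```

```bash
python3 -c "
from h import *
tang();jaw()"
```

```text
ang273 r36.6 tang -31.1 rad 14.7
Mpad x [-117.1 -101.4  -85.5] 298 y [-30.4  30.2]
stave(vise frame rel F) 632 z0.1199 [[-82.3, -29.9], [-15.2, 31.2]] [array([-49.5,   0.2]), array([72.4, 65.4]), np.float64(0.2)]
```

Call:
arm_command([
  [0,0,0],
  [0,0,0],
  [0,0,0],
  [0,0,0],
  [0,0,0],
  [0,0,0],
], yaw=[0,0,0,0,0,0], claw=0)

```text
time_s: 46.65
ee_pos: [0.5482, -0.1433, 0.0177]
eef_rot: [[-0.24, 0.971, -0.001], [0.971, 0.24, 0.0], [0.001, -0.001, -1.0]]
ft_force: [0.1, -0.1, -0.9]
width: 0.995
gripper_force: 0.0
```

Call:
arm_command([
  [0,0,0.3],
  [0,0,0.6],
  [0,0,1],
  [0,0,1],
  [0,0,1],
  [0,0,1],
  [-0.3,-0.9,0.8],
  [-0.3,-0.9,0],
  [-0.3,-0.9,0],
  [0,0,0],
], yaw=[0,0,0,0,0,0,0,0,0,0])

```text
time_s: 47.65
ee_pos: [0.5209, -0.2272, 0.1901]
eef_rot: [[-0.237, 0.972, 0.001], [0.972, 0.237, -0.002], [-0.002, 0.0, -1.0]]
ft_force: [-0.1, 1.2, 0.1]
width: 0.999
gripper_force: 0.0
```

```bash
python3 -c "
from h import *
pose();jaw();im,W=cloud('top');pads(W);rest(im,W);im,d=grab_frame('scene');save('s4.png',cv2.resize(im[80:300,110:400],None,fx=2.7,fy=2.7))"
```

```text
[ 0.5209 -0.2272  0.1901] w0.999 [-0.1  1.2  0.1] psi13.7
Mpad x [-117.4 -102.1  -86.9] 288 y [-30.2  30.4]
stave(vise frame rel F) 634 z0.1198 [[-83.2, -29.5], [-15.0, 31.2]] [array([-49.4,   0.1]), array([72.6, 65.5]), np.float64(0.3)]
pad 261 0.1297 [array([520.4,  34.8]), array([64.6, 34. ]), np.float64(12.8)]
pad 411 0.1289 [array([498.6, 121. ]), array([64.2, 65. ]), np.float64(13.7)]
```

View pics/s4.png

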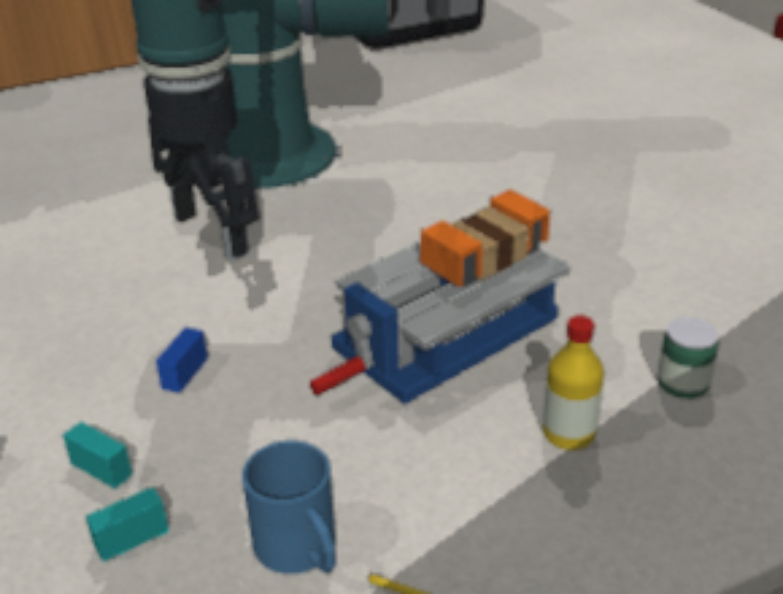

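The row is closed up tight between the pads at about (485,240), the bystanders haven't moved, and the gripper is clear of everything.

```bash
python3 -c "
from station import *
print(job_done())"
```

```text
the job is handed in; nothing more can be done
None
```

I handed the job in: both pads sit squarely on the jaws and the three staves stand centred and clamped (about 31 N at the crank), with the mug, glue bottle and spice tin not moved. I could not measure the 12 N pad force directly, and the hand-in gave no verdict.

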